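# Weigh the pail of bushings on the bench scale

### The arm

A 6-joint arm with a two-finger parallel gripper is mounted at the origin on the work surface. World frame = base frame: x ahead of the robot, y to its left, z up, the work surface at z = 0. Lengths are in m, angles in degrees, forces in N, time in s.
With the tool pointing down it reaches from about 0.25 to 0.725 m from the base axis. Payload 9.7 kg.
Tool frame: the origin (TCP) lies midway between the tips of the shut fingers; the grasp point (between the pads) lies 19 mm behind it; z points along the fingers, y is the line along which they close (so a half turn about z gives the same grasp; the last joint's range is limited). The gripper opens to 85 mm and grips with 20 to 120 N. Pads are 22 mm wide; open, the fingers measure 114 mm over their backs; the gripper's body (76 mm by 85 mm) begins 54 mm behind the grasp point. The pads swing forward as they close: fully open they stand 13 mm farther back than shut.
Start: joints at [64.744, 4.979, 10.078, 95.1, 0, 90], TCP at [0.235, 0.497, 0.231] pointing down, gripper open.
Joint ranges: [-179.16, 179.16], [-48.56, 103.87], [-65.8, 70.77], [-126.05, 130.52], [-82.76, 87.17], [-180, 180]. Speed limits (degrees/s): [127.2, 127.2, 147.25, 180, 180, 180].

### API

Orientations are given as [roll, pitch, yaw] about the fixed x, y, z axes, in that order (R = Rz(yaw) Ry(pitch) Rx(roll)).
In Python, from workcell import * gives the robot as it stands.
- The arm moves only by the tool servo_tool, never from a script. Its argument "moves" is a list of rows, each a list of 4 numbers: the shift along the world's x, y, z in parts of the range, where 1.0 means 800 mm, then the turn about the world's z in shares of pi rad (1.0 is pi rad). A call has 1 to 20 rows; each row is the pose to reach, as a shift and turn from the pose commanded when the call began; what a row does not reach only later rows make up. A row lasts 1/12 s, in which the tool goes at most 41.7 mm and 7.16 degrees, less where a joint would pass 70% of its speed; a pose out of reach is approached as far as the arm can. A shift or turn number past 1, either way, is cut back to 1. A call with a gripper value outside its range is refused whole. "claw" is the closure, from 0 (fully open) to 1 (shut), set as the call begins (left out, the last holds). The fingers move at their own pace and stop on an object; "force" is the grip in N (left out, the last holds). Time passes only in rows, so rows that repeat a pose let the fingers close. It gives the time, the measured TCP pose, the force, the opening and the grip force at its end, in the units of the state.
- get_obs(): the state, without advancing time (a new reading comes with each control period).
- camera(name): name is "scene" or "top" or "wrist"; returns the picture (420x560x3 uint8, red, green, blue); there is no depth.
- get_calibration(name): a dict with "fx", "fy", "cx", "cy" (pixels), "rvec" (rotation vector, rad) and "tvec" (3), from world to camera coordinates, as OpenCV has them; the wrist camera has in their place "tool_from_camera" (4x4, takes a point from camera to tool coordinates, whose origin is the TCP and whose axes are the flange's). Camera axes: x right, y down, z forward; pixel columns grow to the right and rows downward; lengths in m; the calibration is good to about 2 mm. The wrist camera is an equidistant fisheye: a pixel r from the principal point sees the ray r / f radians off the axis. A picture is of the moment at which its call begins: read the wrist's pose just before it. get_calibration takes no time and is no camera call.
- job_done(): hands the job in; it is judged then, once.
The state is a dict: "time": time; "q": joint angles; "qd": joint speeds; "joint_efforts": joint torques, N m; "ee_pos": TCP position; "tcp_rot": TCP orientation; "wrist_force": force on the tool from outside, world axes, zero at the start; "torque": the same for the moment, N m; "opening": finger opening in m; "grasp_force": force on a finger pad.
Only numpy, scipy, OpenCV 4.12 (cv2) and the standard library are available. Lean on these libraries where they do the work, as an engineer would, in place of code of your own. Each camera call takes 0.05 s, during which the arm holds its last target. There are 200 camera calls.

### The job

Weigh the small steel pail of bushings: stand its folded-down wire bail upright while the pail stays standing where it is, not dragged or tipped over. Then lift the pail by its bail, carry it to the spring scale and hang the bail across both prongs of the scale's fork, letting the scale take the weight slowly: do not push the fork down harder than the pail itself would, and let go only when the scale carries the whole pail, so that the fork neither drops nor springs up. Leave the pail hanging free and still, and the other things on the bench where they are.

Things in the scene. Friction and masses are not known exactly. Their poses are not given: they have to be found in the camera images.
- pail: Small open steel pail of turned metal bushings, the only vessel with a wire bail. Round, tapered: 84 mm across at the bottom, 100 mm at the rim, 70 mm high. Loose; weighs 0.35 to 0.9 kg with its load (differs every time). Origin: centre of its underside, z up. The bail pivots in two ears at x = +-56 mm, 60 mm above the underside; folded, it lies out over the pail's -y side.
- bail (a joint): Angle of the bail about the ears (rad): 0 = folded level, bar towards the pail's -y; grows as it is raised; 1.571 = upright; 3.14 = level on the +y side; range -0.25 to 3.39; starts between -0.2 and 0.25. Stiff in its ears (0.045 N m): it stays where it is left.
- bail_grip (a point): Centre of the black sleeve in the middle of the bail's straight top bar: 12 mm diameter, 34 mm long, spins freely on the wire. The bar is parallel to the pail's x and 85 mm from the pivot line; wire 6 mm thick, straight for 44 mm either side of this point. Folded, there are about 29 mm between sleeve and pail rim. Axes turn with the bail: x along the bar.
- scale: Bench spring scale, fixed: green upright housing 90 x 70 mm, 336 mm high, on a grey foot plate 10 mm thick. Origin: on the bench straight below the fork's seat; z up. The housing's face is 105 mm from the seat on the +y side; the fork points from it to the scale's -y.
- fork_seat (a point): Where the middle of the bail's bar (wire centre line) lies when hung: midway between the fork's two prongs, at the lowest point of their saddles; 260 mm above the bench with the fork empty. Moves with the fork; axes parallel to the scale's. A bar up to 20 mm off along y still lies in the saddles.
- fork_tips (a point): Midway between the prongs' upturned open ends, at their very top: 30 mm from the seat along the scale's -y, 18 mm higher. Prongs: 8 mm round bars at x = +-30 mm (52 mm clear between), which also rise towards the housing to a crossbar 80 mm from the seat, 18 mm above it. Bring the bar in above the tips, prongs under the bar and over the pail's rim, then lower it.
- fork (a joint): How far the fork is pulled down (m): 0 = empty, at its top stop; end stop at 0.115. Spring: about 0.4 N starts it, then 100 N/m (10 mm per newton), lightly damped. Keep its speed under 0.08 m/s; more than 13 N strains it.
- tin: Bystander: plain steel tin without bail, 72 mm across, 85 mm high; origin at its underside.
- oil_bottle: Bystander: clear bottle, 52 mm across, 130 mm high; origin at its underside.
- paste_jar: Bystander: white jar with steel lid, 64 mm across, 62 mm high; origin at its underside.
- tape_roll: Bystander: roll of paper tape lying flat, 64 mm across, 24 mm high; origin at its underside.
- rub_stone: Bystander: dark dressing stone 85 x 34 x 24 mm; origin at its underside.
- die_grinder: Bystander: pencil air grinder 230 mm long, 37 mm high, lying along its x axis; origin under its middle.
- file: Bystander: flat file with wooden handle, 240 mm long, 18 mm high, lying along its x axis; origin between handle and blade.
Mind the look-alikes: they are no part of the job. What is shaped like the pail but blue or orange is not meant.

How it is judged:
By the outcome, as a careful person would: the job done as asked, in the order asked, and still so for the second after the job is handed in, with the robot touching nothing.
It also fails if it takes over 69 s, if anything falls off the work surface, if the arm or the gripper's body presses on something with over 40 N, if the wrist force passes 120 N, or if a joint passes its speed limit or range.

## Working session

There is one attempt and no reset: what is moved stays moved. The work goes in short steps, Python scripts to look and compute and a tool call to move; the robot and the scene stay as the last step left them, time stands still between calls to the robot, and variables do not carry over. Pictures are saved under pics/ and viewed, at most 13 in all, crops included, and the job is handed in when it is done.

Besides the shell and the picture viewer there is one more tool, called after "Emit:" by a JSON object that holds its "method" and its "body", one argument or row to a line. servo_tool: Moves the arm, as the interface text tells. Its arguments: {"type":"object","properties":{"moves":{"type":"array","items":{"type":"array","items":{"type":"number"}}},"claw":{"type":"number"},"force":{"type":"number"}},"required":["moves"]}

```bash
mkdir -p pics; ls; python3 - <<'E'
from workcell import *
import cv2
o=get_obs(); print(o)
for n in("scene","top","wrist"):
    cv2.imwrite(f"pics/{n}0.png",camera(n)[:,:,::-1]); print(n,get_calibration(n))
E
```

```text
pics
{'time': 0.0, 'q': array([6.47429541e+01, 5.01194343e+00, 1.00324863e+01, 9.50992176e+01,
       9.65476184e-04, 8.99995643e+01]), 'qd': array([-0.04636231, -0.03085194,  0.00974623, -0.0069423 , -0.01643429,
       -0.02233591]), 'joint_efforts': array([-2.50961712e-03, -5.20386457e+01,  4.64811730e+01,  1.58978859e-02,
       -3.64641471e-05, -3.90154938e-06]), 'ee_pos': array([0.23456818, 0.49720848, 0.23055735]), 'tcp_rot': array([-1.79921325e+02, -9.66073580e-04,  1.54743388e+02]), 'wrist_force': array([-0.37040525,  0.62617575,  0.70622064]), 'torque': array([0.00851571, 0.02686193, 0.01059906]), 'grasp_force': 0.0, 'opening': 0.08509315657773917}
scene {'fx': 416.81145086059394, 'fy': 416.81145086059394, 'cx': 274.07193313897295, 'cy': 210.8345184796615, 'rvec': array([ 1.40420316,  2.30617867, -0.76280638]), 'tvec': array([ 0.30568788, -0.21044739,  1.33186012])}
top {'fx': 468.33756432004475, 'fy': 468.33756432004475, 'cx': 278.144968776495, 'cy': 209.12927884461757, 'rvec': array([ 2.13618838, -2.18674303,  0.11147318]), 'tvec': array([-0.0742203 ,  0.51344072,  1.38859214])}
wrist {'fx': 325.19226210127806, 'fy': 325.19226210127806, 'cx': 273.18550495100413, 'cy': 209.13884756925242, 'tool_from_camera': array([[ 4.49409753e-04, -9.51278781e-01, -3.08331769e-01,
         7.91853579e-02],
       [ 9.99999830e-01,  3.12682677e-04,  4.92849900e-04,
        -8.23439475e-04],
       [-3.72427649e-04, -3.08331938e-01,  9.51278759e-01,
        -1.41947126e-01],
       [ 0.00000000e+00,  0.00000000e+00,  0.00000000e+00,
         1.00000000e+00]])}
```

View pics/scene0.png

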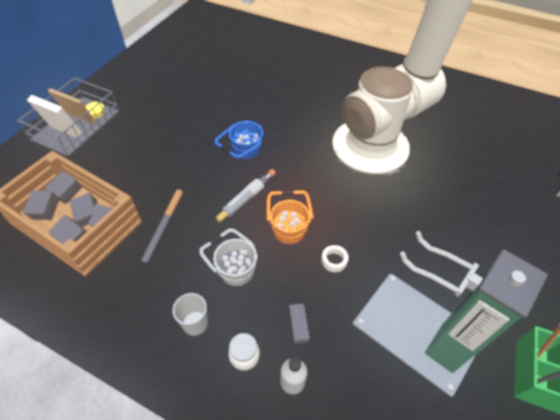

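View pics/top0.png

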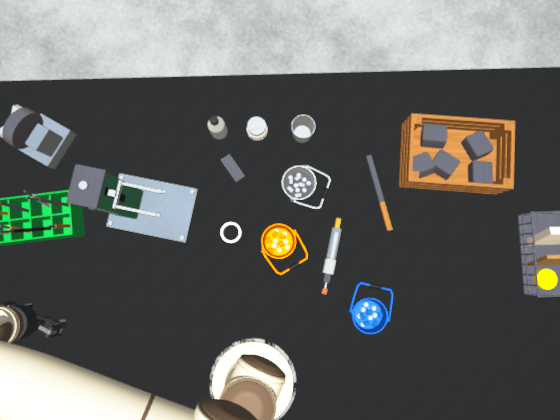

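In the scene picture the steel pail is at (236,260), with the orange one at (290,220) and the blue one at (245,138). In the top picture the steel pail is at (299,183), the orange at (279,241) and the blue at (370,315). The tin at (303,127) has no bail. Only the grey steel vessel with a wire bail fits the description. The fork is in the top view at about (118–165, 185–215). I'll confirm with an enlarged crop.

```bash
cat > h.py <<'E'
import numpy as np, cv2
from workcell import *
def cam(n):
    c=get_calibration(n); R=cv2.Rodrigues(np.array(c["rvec"]))[0]; return c,R,np.array(c["tvec"])
def ray(n,p):
    c,R,t=cam(n); d=np.array([(p[0]-c["cx"])/c["fx"],(p[1]-c["cy"])/c["fy"],1]); return -R.T@t,R.T@d
def onz(n,p,z):
    o,d=ray(n,p); return o+d*(z-o[2])/d[2]
def proj(n,P):
    c,R,t=cam(n); q=R@np.array(P)+t; return np.array([c["fx"]*q[0]/q[2]+c["cx"],c["fy"]*q[1]/q[2]+c["cy"]])
def tri(pa,pb,a="top",b="scene"):
    o1,d1=ray(a,pa);o2,d2=ray(b,pb)
    s=np.linalg.lstsq(np.c_[d1,-d2],o2-o1,rcond=None)[0]; p,q=o1+s[0]*d1,o2+s[1]*d2
    return (p+q)/2,np.linalg.norm(p-q)
E
python3 - <<'E'
import cv2,numpy as np
t=cv2.imread("pics/top0.png"); s=cv2.imread("pics/scene0.png")
f=lambda im,x,y,w,h,k:cv2.resize(im[y:y+h,x:x+w],None,fx=k,fy=k,interpolation=cv2.INTER_CUBIC)
# each 400x300
a=f(t,270,155,80,60,5);b=f(t,100,165,80,60,5);c=f(s,190,220,80,60,5);d=f(s,395,225,100,75,4)
cv2.imwrite("pics/crop1.png",np.vstack([np.hstack([a,b]),np.hstack([c,d])]))
E
```

```text
(no output)
```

View pics/crop1.png

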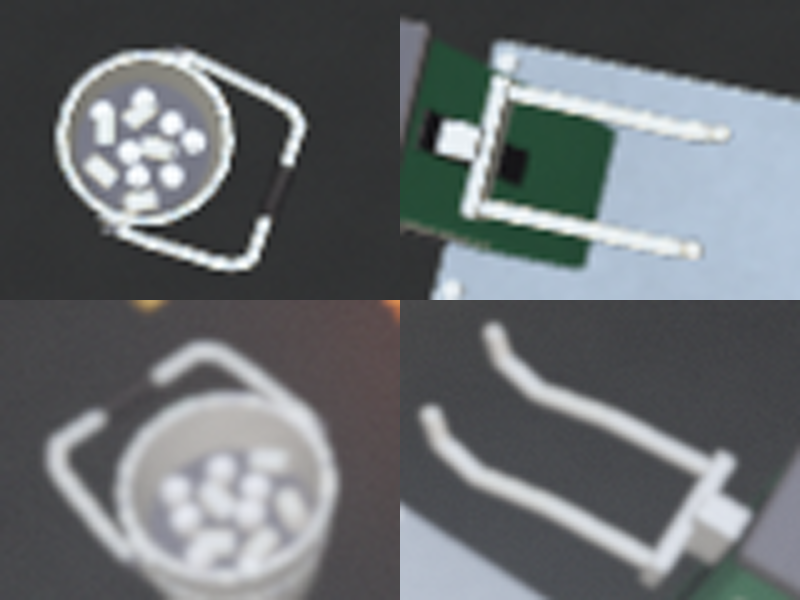

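The upper-left and lower-left crops show the steel pail with bushings and a wire bail with a dark sleeve: rim centre about (299,182) in the top view, sleeve (325,193) in top and (215,239) in scene. The right crops show the fork tips: top (164,191) and (158,215), scene (402,253) and (418,232). This is the right pail.

```bash
python3 - <<'E'
from h import *
np.set_printoptions(precision=4,suppress=True)
A=tri((164,191.4),(402.4,252.6));B=tri((158,214.6),(417.6,232.1))
print("tips",A,B, (A[0]+B[0])/2, np.linalg.norm(A[0]-B[0]))
a=onz("top",(164,191.4),.277);b=onz("top",(158,214.6),.277);print("tips z plane",a,b,(a+b)/2,np.linalg.norm(a-b))
d=a-b; print("scale x-axis yaw",np.degrees(np.arctan2(d[1],d[0])))
print("rim top",onz("top",(299,182),.07),"scene",onz("scene",(235.2,256.9),.07))
print("sleeve",tri((325,193.2),(215.4,239.4)))
e1=onz("top",(305.6,165.6),.06);e2=onz("top",(292,200.2),.06);print("ears",e1,e2,np.linalg.norm(e1-e2),(e1+e2)/2)
d=e1-e2;print("yaw",np.degrees(np.arctan2(d[1],d[0])))
c1=onz("top",(330.2,178.6),.06);c2=onz("top",(318.6,207.6),.06);d=c1-c2;print("bar",c1,c2,np.degrees(np.arctan2(d[1],d[0])))
# rim by ellipse fit
im=cv2.imread("pics/top0.png");
for z in(.06,.07):print(z,onz("top",(325,193.2),z))
for n,p in(("orange",(279,241)),("tape",(231,232)),("stone",(232,167)),("jar",(257,128)),("bottle",(217,127)),("tin",(303,128)),("grinder",(333,255)),("file",(380,192))):print(n,onz("top",p,.05))
E
```

```text
tips (array([0.5358, 0.197 , 0.2761]), np.float64(0.0008018693501654864)) (array([0.4778, 0.2106, 0.2766]), np.float64(0.002951831568307947)) [0.5068 0.2038 0.2764] 0.05952189658356076
tips z plane [0.5355 0.1972 0.277 ] [0.4775 0.212  0.277 ] [0.5065 0.2046 0.277 ] 0.05990281953755473
scale x-axis yaw -14.256570213103817
rim top [ 0.586  -0.1498  0.07  ] scene [ 0.5877 -0.1471  0.07  ]
sleeve (array([ 0.5543, -0.2275,  0.0441]), np.float64(0.000797406280934053))
ears [ 0.6367 -0.1713  0.06  ] [ 0.5336 -0.128   0.06  ] 0.11183219863956062 [ 0.5852 -0.1497  0.06  ]
yaw -22.778958053621064
bar [ 0.5957 -0.2433  0.06  ] [ 0.5097 -0.206   0.06  ] -23.4505176666245
0.06 [ 0.5522 -0.2263  0.06  ]
0.07 [ 0.5508 -0.2254  0.07  ]
orange [ 0.4143 -0.0867  0.05  ]
tape [0.4443 0.0549 0.05  ]
stone [0.64   0.0496 0.05  ]
jar [ 0.7584 -0.0278  0.05  ]
bottle [0.7646 0.0937 0.05  ]
tin [ 0.7549 -0.1674  0.05  ]
grinder [ 0.3695 -0.2446  0.05  ]
file [ 0.5533 -0.3914  0.05  ]
```

Units first: shifts go in shares of 800 mm and turns go in shares of pi rad. So -49.7 cm / 80 = -0.6213, 6.5 cm / 80 = 0.0813, -1.7 rad / 3.1416 = -0.5411.

Emit:
{"method": "servo_tool", "body": {
  "moves": [
    [0,-0.0125,0.0375,-0.0159],
    [0.0125,-0.0375,0.0875,-0.0318],
    [0.0375,-0.075,0.0875,-0.0637],
    [0.075,-0.125,0.0875,-0.0955],
    [0.0813,-0.1625,0.0875,-0.1273],
    [0.0813,-0.2,0.0875,-0.1592],
    [0.0813,-0.2375,0.0875,-0.191],
    [0.0813,-0.275,0.0875,-0.2228],
    [0.0813,-0.3125,0.0875,-0.2546],
    [0.0813,-0.35,0.0875,-0.2865],
    [0.0813,-0.3875,0.0875,-0.3183],
    [0.0813,-0.425,0.0875,-0.3501],
    [0.0813,-0.4625,0.0875,-0.382],
    [0.0813,-0.5,0.0875,-0.4138],
    [0.0813,-0.5375,0.0875,-0.4456],
    [0.0813,-0.575,0.0875,-0.4775],
    [0.0813,-0.6,0.0875,-0.5093],
    [0.0813,-0.6125,0.0875,-0.5411],
    [0.0813,-0.6213,0.0875,-0.573],
    [0.0813,-0.6213,0.0875,-0.573]
  ],
  "claw": 0.6
}}

```text
time: 1.82
ee_pos: [0.2995, -0.0006, 0.3012]
tcp_rot: [180.0, 0.0, 51.2]
wrist_force: [0.8, -1.1, -0.2]
opening: 0.0338
grasp_force: 0.0
```

Scaled: 25.3 cm / 80 = 0.3163, 25 cm / 80 = 0.3125, -1.1 rad / 3.1416 = -0.3501.

Emit:
{"method": "servo_tool", "body": {
  "moves": [
    [0.025,-0.0225,0,-0.0318],
    [0.05,-0.045,0,-0.0637],
    [0.075,-0.0675,0,-0.0955],
    [0.1,-0.09,0,-0.1273],
    [0.125,-0.1125,-0.0125,-0.1592],
    [0.15,-0.135,-0.025,-0.191],
    [0.175,-0.1575,-0.0375,-0.2228],
    [0.2,-0.18,-0.05,-0.2546],
    [0.225,-0.2025,-0.075,-0.2865],
    [0.25,-0.225,-0.1,-0.3183],
    [0.275,-0.2475,-0.1125,-0.3501],
    [0.3,-0.27,-0.125,-0.382],
    [0.3125,-0.28,-0.1375,-0.4043],
    [0.3163,-0.2838,-0.15,-0.4122],
    [0.3163,-0.2838,-0.15,-0.4122],
    [0.3163,-0.2838,-0.15,-0.4122],
    [0.3163,-0.2838,-0.15,-0.4122],
    [0.3163,-0.2838,-0.15,-0.4122]
  ]
}}

```text
time: 3.32
ee_pos: [0.5519, -0.2275, 0.1827]
tcp_rot: [-179.9, -0.1, -22.3]
wrist_force: [-0.1, 0.2, -0.4]
opening: 0.0339
grasp_force: 0.0
```

```bash
cat >> h.py <<'E'
from scipy.spatial.transform import Rotation as Ro
def toolT():
    o=get_obs(); T=np.eye(4); T[:3,:3]=Ro.from_euler("xyz",o["tcp_rot"],degrees=True).as_matrix(); T[:3,3]=o["ee_pos"]; return T
def wproj(T,P):
    c=get_calibration("wrist"); p=np.linalg.inv(T@c["tool_from_camera"])@np.append(P,1); r=np.hypot(p[0],p[1]); th=np.arctan2(r,p[2])
    return np.array([c["cx"],c["cy"]])+c["fx"]*th*p[:2]/r
def wonz(T,p,z):
    c=get_calibration("wrist"); v=(np.array(p)-[c["cx"],c["cy"]])/c["fx"]; th=np.linalg.norm(v); d=np.r_[v/th*np.sin(th),np.cos(th)]
    M=T@c["tool_from_camera"]; d=M[:3,:3]@d; return M[:3,3]+d*(z-M[2,3])/d[2]
E
python3 - <<'E'
from h import *
T=toolT(); im=camera("wrist")[:,:,::-1].copy(); o=get_obs(); print(o["ee_pos"],o["tcp_rot"],o["wrist_force"],o["opening"],o["q"].round(1))
s=[.553,-.2265,.044]; print("pred sleeve",wproj(T,s),"pail",wproj(T,[.586,-.149,.07])); np.save("T1.npy",T)
cv2.imwrite("pics/w1.png",im); t=camera("top")[:,:,::-1]
cv2.imwrite("pics/t1.png",t)
E
```

```text
[ 0.55196531 -0.22759567  0.18265846] [-1.79927109e+02 -1.04665835e-01 -2.23248872e+01] [-0.12037531  0.12101184 -0.22102325] 0.03413074420060485 [-2.240e+01  1.070e+01  1.100e+01  9.020e+01  1.000e-01  1.799e+02]
pred sleeve [271.05267641 195.85835764] pail [171.40314989 203.17522189]
```

View pics/w1.png

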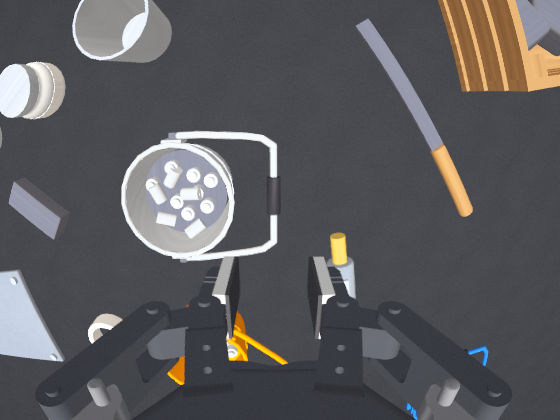

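The wrist picture shows the sleeve at (274,195), the bar running vertically at column 274 from row 145 to row 245, and the rim centre near (178,199). Joint 6 is at its limit here, so I will turn half a turn back.

```bash
python3 - <<'E'
from h import *
T=np.load("T1.npy"); np.set_printoptions(precision=4,suppress=True)
im=cv2.imread("pics/w1.png"); g=im[175:216,255:295].max(axis=2); ys,xs=np.where(g<45); print("sleeve px",xs.mean()+255,ys.mean()+175,len(xs))
p=(xs.mean()+255,ys.mean()+175)
for z in(.04,.044,.05):print(z,wonz(T,p,z))
# bar from white pixels
pts=[]
for y in list(range(152,172))+list(range(218,238)):
    r=im[y,262:288].min(axis=1).astype(float); w=np.clip(r-110,0,None); pts.append((262+(w*np.arange(26)).sum()/w.sum(),y))
a=wonz(T,np.mean(pts[:20],0),.044);b=wonz(T,np.mean(pts[20:],0),.044);print("bar",a,b,(a+b)/2,np.degrees(np.arctan2(*(a-b)[1::-1])))
R=[wonz(T,q,.07) for q in((122,198),(234,198),(178,142),(178,256))];print("rim",(R[0]+R[1])/2,(R[2]+R[3])/2,np.linalg.norm(R[0]-R[1]),np.linalg.norm(R[2]-R[3]))
E
```

```text
sleeve px nan nan 0
0.04 [nan nan nan]
0.044 [nan nan nan]
0.05 [nan nan nan]
bar [ 0.5812 -0.24    0.044 ] [ 0.5242 -0.2168  0.044 ] [ 0.5527 -0.2284  0.044 ] -22.15554267036471
rim [ 0.5889 -0.1542  0.07  ] [ 0.585  -0.1541  0.07  ] 0.10080266823626603 0.10139089381437481<stdin>:3: RuntimeWarning: Mean of empty slice.
  ret = ret.dtype.type(ret / rcount)
<stdin>:4: RuntimeWarning: Mean of empty slice.
```

Scaled: 0.24 rad / 3.1416 = 0.0764.

Emit:
{"method": "servo_tool", "body": {
  "moves": [
    [0,0,0,0.0382],
    [0,0,0,0.0764],
    [0,0,0,0.1146],
    [0,0,0,0.1528],
    [0,0,0,0.191],
    [0,0,0,0.2292],
    [0,0,0,0.2674],
    [0,0,0,0.3056],
    [0,0,0,0.3438],
    [0,0,0,0.382],
    [0,0,0,0.4202],
    [0,0,0,0.4584],
    [0,0,0,0.4966],
    [0,0,0,0.4997],
    [0,0,0,0.4997]
  ]
}}

```text
time: 4.67
ee_pos: [0.552, -0.228, 0.1818]
tcp_rot: [-180.0, -0.0, 67.4]
wrist_force: [0.1, 0.2, 0.2]
opening: 0.0341
grasp_force: 0.0
```

Scaled: -8 cm / 80 = -0.1, -7 cm / 80 = -0.0875, 1.573 rad / 3.1416 = 0.5007.

Emit:
{"method": "servo_tool", "body": {
  "moves": [
    [0,0,0,0.0382],
    [0,0,0,0.0764],
    [0,0,0,0.1146],
    [0,0,0,0.1528],
    [0,0,0,0.191],
    [0,0,0,0.2292],
    [0,0,0,0.2674],
    [0,0,0,0.3056],
    [0,0,-0.0125,0.3438],
    [0,0,-0.025,0.382],
    [0,0,-0.0375,0.4202],
    [0,0,-0.05,0.4584],
    [0,0,-0.0625,0.4902],
    [0.0006,-0.0006,-0.075,0.5007],
    [0.0006,-0.0006,-0.0875,0.5007],
    [0.0006,-0.0006,-0.1,0.5007],
    [0.0006,-0.0006,-0.1,0.5007],
    [0.0006,-0.0006,-0.1,0.5007]
  ]
}}

```text
time: 6.17
ee_pos: [0.5522, -0.2285, 0.1009]
tcp_rot: [-179.9, -0.1, 157.5]
wrist_force: [-0.0, -1.0, 0.4]
opening: 0.0342
grasp_force: 0.0
```

```bash
python3 - <<'E'
from h import *
T=toolT(); im=camera("wrist")[:,:,::-1].copy(); o=get_obs(); print(o["ee_pos"],o["tcp_rot"],o["wrist_force"],o["q"].round(1)); np.save("T2.npy",T)
for P in([.5525,-.228,.044],[.585,-.151,.07]):print(wproj(T,P))
cv2.imwrite("pics/w2.png",im)
E
```

```text
[ 0.55256651 -0.22859277  0.1015436 ] [-1.79928625e+02  7.72268232e-03  1.57564821e+02] [-0.2503549  -0.52450739  0.40849953] [-22.4  10.9   2.3  81.4  -0.1  -0. ]
[275.19238952 230.73969084]
[409.88915205 245.93452626]
```

View pics/w2.png

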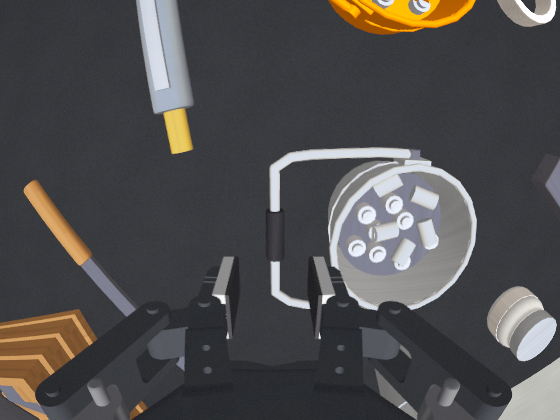

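The bar is at column 275, centred between the fingers (about 225 to 322). The sleeve centre is at (275,235) and the rim is just right of the right finger, so I narrow the fingers before descending.

Emit:
{"method": "servo_tool", "body": {
  "moves": [
    [0.0013,0,0,0],
    [0.0013,0,0,0],
    [0.0019,-0.0006,0,0],
    [0.0019,-0.0006,-0.0125,0],
    [0.0019,-0.0006,-0.025,0],
    [0.0019,-0.0006,-0.0375,0],
    [0.0019,-0.0006,-0.05,0],
    [0.0019,-0.0006,-0.0625,0],
    [0.0019,-0.0006,-0.075,0],
    [0.0019,-0.0006,-0.0875,0],
    [0.0019,-0.0006,-0.095,0],
    [0.0019,-0.0006,-0.095,0],
    [0.0019,-0.0006,-0.095,0],
    [0.0019,-0.0006,-0.095,0]
  ],
  "claw": 0.7
}}

```text
time: 7.38
ee_pos: [0.5541, -0.2293, 0.0253]
tcp_rot: [-179.9, 0.0, 157.6]
wrist_force: [-1.2, -0.7, 2.0]
opening: 0.0258
grasp_force: 0.9
```

Emit:
{"method": "servo_tool", "body": {
  "moves": [
    [0,0,0,0],
    [0,0,0,0],
    [0,0,0,0]
  ],
  "claw": 0.78,
  "force": 20
}}

```text
time: 7.63
ee_pos: [0.554, -0.229, 0.0251]
tcp_rot: [-179.9, -0.0, 157.7]
wrist_force: [0.3, -0.3, 0.7]
opening: 0.0187
grasp_force: 0.0
```

```bash
python3 - <<'E'
from h import *
T=toolT(); im=camera("wrist")[:,:,::-1].copy(); o=get_obs(); print(o["ee_pos"],o["tcp_rot"],o["wrist_force"],o["torque"],o["opening"],o["grasp_force"])
cv2.imwrite("pics/w3.png",im)
E
```

```text
[ 0.55399202 -0.22900035  0.02509371] [-1.79932702e+02 -1.48789508e-02  1.57658125e+02] [0.43601029 0.11314719 0.75870385] [ 0.00971051 -0.00930287  0.00205572] 0.01915383858138233 0.0
```

View pics/w3.png

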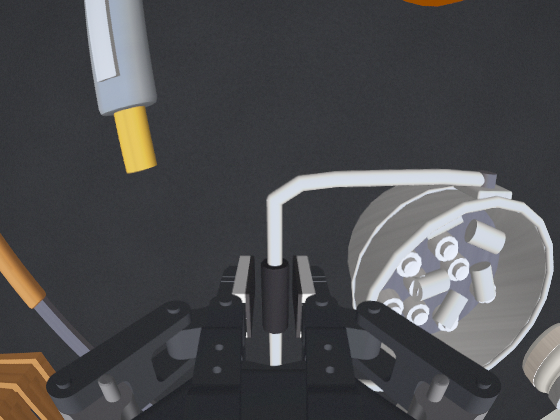

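The sleeve is centred at column 275 between the pads (250 and 299). Now I close.

Emit:
{"method": "servo_tool", "body": {
  "moves": [
    [0,0,0,0],
    [0,0,0,0],
    [0,0,0,0],
    [0,0,0,0],
    [0,0,0,0]
  ],
  "claw": 1,
  "force": 20
}}

```text
time: 8.1
ee_pos: [0.5541, -0.2288, 0.0252]
tcp_rot: [-179.9, -0.0, 157.7]
wrist_force: [0.5, 3.2, -1.0]
opening: 0.0112
grasp_force: 20.5
```

```bash
python3 - <<'E'
from h import *
o=get_obs();print(o["wrist_force"],o["opening"],o["grasp_force"])
u=np.array([.383,.924])
print(np.rad2deg(1))
for th0 in(-.19,):
  r=8.5
  for i in range(0,21):
    th=th0+(1.571-th0)*i/20
    d=r*(np.cos(th0)-np.cos(th)); print([round(float(v),2) for v in(d*u[0],d*u[1],r*(np.sin(th)-np.sin(th0)))],end=",")
E
```

```text
[ 0.49299562  3.19890022 -1.02589189] 0.011154662263774451 20.479939877986908
57.29577951308232
[0.0, 0.0, 0.0],[-0.04, -0.1, 0.74],[-0.06, -0.14, 1.49],[-0.05, -0.12, 2.23],[-0.02, -0.04, 2.98],[0.04, 0.1, 3.71],[0.13, 0.3, 4.43],[0.23, 0.56, 5.12],[0.36, 0.88, 5.79],[0.51, 1.24, 6.42],[0.69, 1.66, 7.02],[0.88, 2.12, 7.57],[1.09, 2.63, 8.08],[1.32, 3.17, 8.54],[1.56, 3.76, 8.95],[1.81, 4.37, 9.3],[2.07, 5.0, 9.58],[2.35, 5.66, 9.81],[2.63, 6.34, 9.97],[2.91, 7.02, 10.07],[3.2, 7.71, 10.11],
```

Scaled: 3.71 cm / 80 = 0.0464, -0.05 cm / 80 = -0.0006.

Emit:
{"method": "servo_tool", "body": {
  "moves": [
    [0.0003,0.0006,0,0],
    [-0.0001,-0.0004,0.0046,0],
    [-0.0003,-0.0006,0.0093,0],
    [-0.0004,-0.0009,0.0138,0],
    [-0.0005,-0.0011,0.0186,0],
    [-0.0004,-0.0009,0.0279,0],
    [0,0,0.0373,0],
    [0.0008,0.0019,0.0464,0],
    [0.0008,0.0019,0.0464,0]
  ]
}}

```text
time: 8.85
ee_pos: [0.5554, -0.2278, 0.0646]
tcp_rot: [-179.9, 0.1, 157.7]
wrist_force: [-1.4, 0.3, -0.0]
opening: 0.0112
grasp_force: 20.6
```

Scaled: 4.37 cm / 80 = 0.0546, 3.86 cm / 80 = 0.0483.

Emit:
{"method": "servo_tool", "body": {
  "moves": [
    [0.0011,0.0025,0.009,0],
    [0.0024,0.0058,0.0176,0],
    [0.004,0.0098,0.026,0],
    [0.0059,0.0143,0.0339,0],
    [0.0081,0.0195,0.0414,0],
    [0.0105,0.0253,0.0483,0],
    [0.0131,0.0316,0.0546,0],
    [0.0131,0.0316,0.0546,0]
  ]
}}

```text
time: 9.52
ee_pos: [0.5659, -0.2015, 0.1073]
tcp_rot: [-179.9, 0.1, 157.7]
wrist_force: [-1.3, 1.3, -0.0]
opening: 0.0111
grasp_force: 20.5
```

Emit:
{"method": "servo_tool", "body": {
  "moves": [
    [0.0029,0.0068,0.0058,0],
    [0.0059,0.0141,0.0109,0],
    [0.009,0.0218,0.0153,0],
    [0.0123,0.0296,0.0188,0],
    [0.0158,0.0379,0.0216,0],
    [0.0193,0.0464,0.0235,0],
    [0.0228,0.0549,0.0246,0],
    [0.0264,0.0635,0.025,0],
    [0.0264,0.0635,0.025,0],
    [0.0264,0.0635,0.025,0]
  ]
}}

```text
time: 10.35
ee_pos: [0.5863, -0.1511, 0.126]
tcp_rot: [-179.9, -0.0, 157.7]
wrist_force: [-0.9, -0.9, -2.9]
opening: 0.0112
grasp_force: 20.2
```

```bash
python3 - <<'E'
from h import *
T=toolT(); im=camera("wrist")[:,:,::-1].copy(); o=get_obs(); print(o["ee_pos"],o["wrist_force"],o["torque"])
print(proj("top",[.585,-.151,.07]), proj("scene",[.585,-.151,.07]))
t=camera("top")[:,:,::-1];s=camera("scene")[:,:,::-1]
f=lambda im,x,y,w,h,k:cv2.resize(im[y:y+h,x:x+w],None,fx=k,fy=k,interpolation=cv2.INTER_CUBIC)
cv2.imwrite("pics/m4.png",np.hstack([f(s,170,180,100,120,4),f(t,250,135,100,120,4)]))
E
```

```text
[ 0.58619281 -0.1514123   0.12591251] [ 0.05221437  0.22094233 -2.86294354] [-0.08698592  0.09712083 -0.02243474]
[299.40259394 182.32445808] [234.35488405 255.39504958]
```

View pics/m4.png

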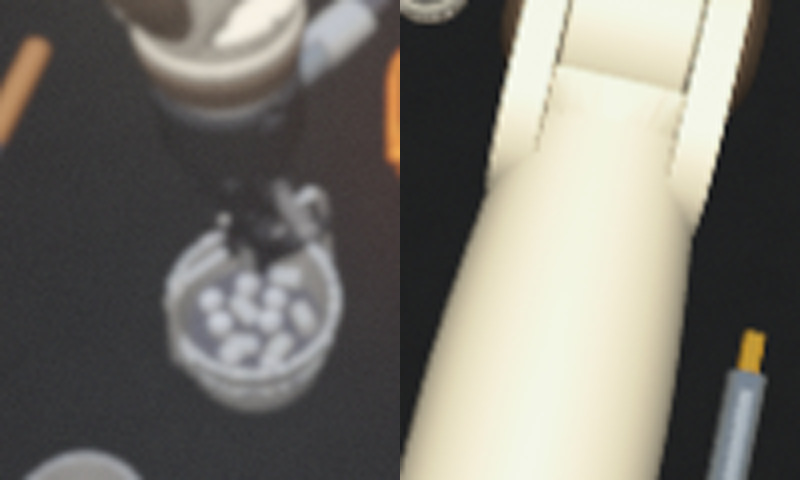

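```bash
python3 - <<'E'
from h import *
s0=cv2.imread("pics/scene0.png"); s1=camera("scene")[:,:,::-1].copy(); cv2.imwrite("pics/s4.png",s1); print(get_obs()["wrist_force"])
up=lambda im:cv2.resize(im,None,fx=4,fy=4,interpolation=cv2.INTER_CUBIC)
for nm,(x,y,w,h) in dict(bottom=(212,262,48,24),bush=(220,253,34,24),tin=(172,292,40,44)).items():
    a=up(s0[y:y+h,x:x+w]); b=up(s1[y-8:y+h+8,x-8:x+w+8]); r=cv2.matchTemplate(b,a,cv2.TM_CCOEFF_NORMED); _,v,_,l=cv2.minMaxLoc(r); print(nm,v,(l[0]/4-8,l[1]/4-8))
o=onz("scene",(235,265),.04)
for d in((1,0),(0,1)):print(d,onz("scene",(235+d[0],265+d[1]),.04)-o)
E
```

```text
[-0.085445   -0.19523995 -5.61135853]
bottom 0.9490135312080383 (-1.75, -2.25)
bush 0.9465431571006775 (-2.25, -2.25)
tin 0.9990590214729309 (0.0, 0.0)
(1, 0) [-0.00112772  0.00217458  0.        ]
(0, 1) [0.0024059  0.00141264 0.        ]
```

Scaled: -0.3 cm / 80 = -0.0038, -0.2 cm / 80 = -0.0025.

Emit:
{"method": "servo_tool", "body": {
  "moves": [
    [0,0,-0.0013,0],
    [0,0,-0.0025,0],
    [0,0,-0.0038,0],
    [0,0,-0.0038,0],
    [0,0,-0.0038,0],
    [0,0,-0.0038,0]
  ]
}}

```text
time: 11.05
ee_pos: [0.5861, -0.1514, 0.1228]
tcp_rot: [-179.9, -0.0, 157.7]
wrist_force: [-0.1, -0.1, -5.3]
opening: 0.0112
grasp_force: 20.0
```

```bash
cat >> h.py <<'E'
def chk(name):
    s0=cv2.imread("pics/scene0.png"); s1=camera("scene")[:,:,::-1].copy(); cv2.imwrite(name,s1); o=get_obs(); print(o["ee_pos"],o["wrist_force"].round(2),o["torque"].round(3))
    up=lambda im:cv2.resize(im,None,fx=4,fy=4,interpolation=cv2.INTER_CUBIC)
    for nm,(x,y,w,h) in dict(bottom=(212,262,48,24),bush=(220,253,34,24)).items():
        a=up(s0[y:y+h,x:x+w]); b=up(s1[y-8:y+h+8,x-8:x+w+8]); r=cv2.matchTemplate(b,a,cv2.TM_CCOEFF_NORMED); _,v,_,l=cv2.minMaxLoc(r); print(nm,round(v,3),(l[0]/4-8,l[1]/4-8))
E
python3 -c "
from h import *
chk('pics/s5.png'); print(proj('scene',[.585,-.151,.04]),proj('scene',[.585,-.151,.05]))"
```

```text
[ 0.58619657 -0.1514204   0.12290704] [ 0.8   0.03 -5.65] [-0.001  0.008 -0.047]
bottom 0.959 (-2.25, -2.25)
bush 0.983 (-2.5, -2.25)
[235.20569636 261.64932622] [234.92654635 259.59730912]
```

Scaled: -0.4 cm / 80 = -0.005, -0.15 cm / 80 = -0.0019.

Emit:
{"method": "servo_tool", "body": {
  "moves": [
    [-0.0006,0.0019,0,0],
    [-0.0013,0.0038,0,0],
    [-0.0019,0.005,0,0],
    [-0.0019,0.005,-0.0013,0],
    [-0.0019,0.005,-0.0025,0],
    [-0.0019,0.005,-0.0038,0],
    [-0.0019,0.005,-0.005,0],
    [-0.0019,0.005,-0.005,0],
    [-0.0019,0.005,-0.005,0]
  ]
}}

```text
time: 11.85
ee_pos: [0.5856, -0.1474, 0.1225]
tcp_rot: [180.0, 0.2, 157.7]
wrist_force: [-4.3, 2.8, 15.2]
opening: 0.0109
grasp_force: 21.6
```

```bash
python3 -c "
from h import *
chk('pics/s6.png')"
```

```text
[ 0.5856003  -0.14732126  0.12243532] [-3.99  2.68 15.39] [ 0.542  0.817 -0.004]
bottom 0.961 (-0.25, -1.75)
bush 0.985 (-0.75, -1.75)
```

Scaled: 0.3 cm / 80 = 0.0038, 0.2 cm / 80 = 0.0025.

Emit:
{"method": "servo_tool", "body": {
  "moves": [
    [0,0,0.0013,0],
    [0,0,0.0025,0],
    [0,0,0.0038,0],
    [0,0,0.0038,0],
    [0,0,0.0038,0]
  ]
}}

```text
time: 12.32
ee_pos: [0.5849, -0.1475, 0.1226]
tcp_rot: [-179.9, 0.0, 157.7]
wrist_force: [-0.8, 2.0, 6.0]
opening: 0.0115
grasp_force: 20.9
```

```bash
python3 -c "
from h import *
chk('pics/s7.png')
im=camera('wrist')[:,:,::-1];s=cv2.imread('pics/s7.png')[190:300,180:290]
cv2.imwrite('pics/m7.png',np.hstack([im[:, :400],cv2.resize(s,(400,420),interpolation=cv2.INTER_CUBIC)]))"
```

```text
[ 0.58492266 -0.14751273  0.122581  ] [-0.86  1.58  4.88] [0.235 0.257 0.065]
bottom 0.959 (-0.25, -1.75)
bush 0.986 (-0.75, -1.75)
```

View pics/m7.png

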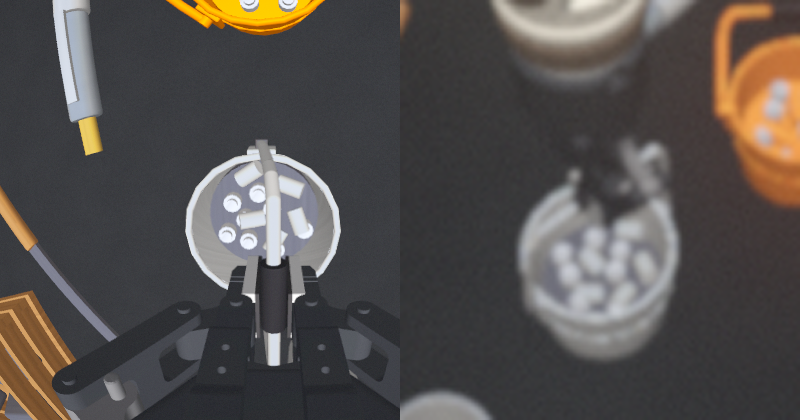

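The wrist view shows the ear at column 262 and the bar at column 273, so the bail is about 5° past upright and the pail is standing. I'll ease the downward load and bring the bar back over the ears.

Scaled: -0.5 cm / 80 = -0.0063, -0.15 cm / 80 = -0.0019.

Emit:
{"method": "servo_tool", "body": {
  "moves": [
    [0,0,0.0013,0],
    [0,0,0.0019,0],
    [-0.0006,-0.0013,0.0019,0],
    [-0.0013,-0.0025,0.0019,0],
    [-0.0019,-0.0038,0.0019,0],
    [-0.0025,-0.005,0.0019,0],
    [-0.0025,-0.0063,0.0019,0],
    [-0.0025,-0.0063,0.0019,0],
    [-0.0025,-0.0063,0.0019,0]
  ]
}}

```text
time: 13.17
ee_pos: [0.5826, -0.1526, 0.1234]
tcp_rot: [-179.9, -0.0, 157.6]
wrist_force: [-0.3, 1.0, -3.8]
opening: 0.0112
grasp_force: 20.1
```

```bash
python3 -c "
from h import *
chk('pics/s8.png')"
```

```text
[ 0.58260321 -0.15254371  0.12338262] [-0.33 -0.01 -4.04] [ 0.008 -0.04  -0.015]
bottom 0.966 (-0.5, -2.0)
bush 0.987 (-0.75, -2.0)
```

Scaled: 15.7 cm / 80 = 0.1963, 15.4 cm / 80 = 0.1925.

Emit:
{"method": "servo_tool", "body": {
  "moves": [
    [0,0,-0.0006,0],
    [0,0,-0.0006,0],
    [0,0,-0.0006,0],
    [0,0,0.0013,0],
    [0,0,0.0038,0],
    [0,0,0.0088,0],
    [0,0,0.0163,0],
    [0,0,0.0263,0],
    [0,0,0.0388,0],
    [0,0,0.0538,0],
    [0,0,0.07,0],
    [0,0,0.0875,0],
    [0,0,0.105,0],
    [0,0,0.1225,0],
    [0,0,0.14,0],
    [0,0,0.1563,0],
    [0,0,0.1713,0],
    [0,0,0.1838,0],
    [0,0,0.1925,0],
    [0,0,0.1963,0]
  ],
  "force": 50
}}

```text
time: 14.88
ee_pos: [0.583, -0.1526, 0.2826]
tcp_rot: [-179.9, 0.1, 157.7]
wrist_force: [0.6, 0.1, -5.5]
opening: 0.0103
grasp_force: 48.7
```

Scaled: 24.7 cm / 80 = 0.3088, 23.4 cm / 80 = 0.2925, 0.13 rad / 3.1416 = 0.0414.

Emit:
{"method": "servo_tool", "body": {
  "moves": [
    [0,0,0,0],
    [-0.0006,0.0013,0,0],
    [-0.0019,0.0063,0,0],
    [-0.0038,0.0138,0,0.0032],
    [-0.0075,0.025,0,0.0032],
    [-0.0113,0.0388,0,0.0064],
    [-0.0163,0.055,0,0.0064],
    [-0.0225,0.0725,0,0.0095],
    [-0.0275,0.0913,0,0.0095],
    [-0.0338,0.1113,0,0.0127],
    [-0.04,0.1313,0,0.0159],
    [-0.0463,0.1525,0,0.0191],
    [-0.0525,0.1738,0,0.0223],
    [-0.0588,0.195,0,0.0255],
    [-0.065,0.2163,0,0.0286],
    [-0.0713,0.2363,0,0.0318],
    [-0.0775,0.2563,0,0.035],
    [-0.0825,0.275,0,0.0382],
    [-0.0875,0.2925,0,0.0382],
    [-0.0925,0.3088,0,0.0414]
  ]
}}

```text
time: 16.55
ee_pos: [0.5077, 0.0964, 0.2808]
tcp_rot: [-180.0, 0.0, 165.2]
wrist_force: [0.4, -0.4, -4.5]
opening: 0.011
grasp_force: 48.7
```

Scaled: 5.2 cm / 80 = 0.065, 5.1 cm / 80 = 0.0638, 0.02 rad / 3.1416 = 0.0064.

Emit:
{"method": "servo_tool", "body": {
  "moves": [
    [-0.005,0.015,0,0],
    [-0.0088,0.0275,0,0.0032],
    [-0.0125,0.0388,0,0.0032],
    [-0.015,0.0488,0,0.0064],
    [-0.0175,0.0563,0,0.0064],
    [-0.0188,0.0613,0,0.0064],
    [-0.02,0.0638,0,0.0064],
    [-0.02,0.065,0,0.0064],
    [-0.02,0.065,0,0.0064],
    [-0.02,0.065,0,0.0064],
    [-0.02,0.065,0,0.0064],
    [-0.02,0.065,0,0.0064],
    [-0.02,0.065,0,0.0064],
    [-0.02,0.065,0,0.0064]
  ]
}}

```text
time: 17.72
ee_pos: [0.4928, 0.1463, 0.2806]
tcp_rot: [-179.9, -0.0, 166.2]
wrist_force: [0.6, -0.5, -5.3]
opening: 0.0103
grasp_force: 48.7
```

```bash
python3 - <<'E'
from h import *
o=get_obs();print(o["time"],o["ee_pos"],o["tcp_rot"],o["wrist_force"],o["torque"],o["opening"],o["q"].round(1))
T=toolT();w=camera("wrist")[:,:,::-1];s=camera("scene")[:,:,::-1];t=camera("top")[:,:,::-1]
np.save("T9.npy",T)
for n,i in(("w9",w),("s9",s),("t9",t)):cv2.imwrite(f"pics/{n}.png",i)
f=lambda im,x,y,w,h,k:cv2.resize(im[y:y+h,x:x+w],(int(w*k),int(h*k)),interpolation=cv2.INTER_CUBIC)
cv2.imwrite("pics/m9.png",np.hstack([f(w,0,0,560,420,.8)[:330],f(s,330,150,160,150,2.2)]))
a=np.array([.5358,.197,.277]);b=np.array([.4778,.2110,.277]);print(wproj(T,a),wproj(T,b))
E
```

```text
17.7167 [0.49276618 0.14633618 0.28057559] [-1.79928099e+02 -1.59873388e-03  1.66230254e+02] [ 0.56282354 -0.46405492 -5.3476169 ] [ 0.01941433  0.02701186 -0.0175884 ] 0.01027802556190647 [ 1.660e+01  1.500e+00  1.200e+01  1.005e+02 -1.000e-01  3.030e+01]
[378.91625245 312.72887064] [394.19149579 213.52161758]
```

View pics/m9.png

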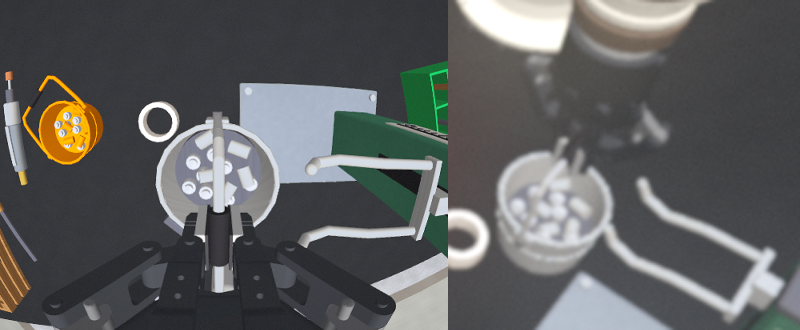

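Left panel: the wrist view shows the pail hanging level, with fork tips at about (386,210) and (379,301) in full-image pixels. Right panel: the scene view shows the fork ahead of the pail, with nothing touching.

```bash
python3 - <<'E'
from h import *
np.set_printoptions(precision=4,suppress=True)
T=np.load("T9.npy")
for p in((386,210),(379,301)):
    q=wonz(T,p,.274); print(q, np.linalg.inv(T)@np.append(q,1))
A=np.array([.5358,.197,.277]);B=np.array([.4778,.2110,.277])
for P in(A,B,[.514,.233,.26]):print(np.linalg.inv(T)@np.append(P,1))
# crossbar in tool frame: prong attach points in wrist view, z=.278
for p in((537,200),(522,296)):
    q=wonz(T,p,.278); print("cb",q, np.linalg.inv(T)@np.append(q,1))
E
```

```text
[0.4761 0.2078 0.274 ] [0.0308 0.0558 0.0065 1.    ]
[0.5298 0.1984 0.274 ] [-0.0236  0.0594  0.0065  1.    ]
[-0.0297  0.0595  0.0035  1.    ]
[0.0299 0.0592 0.0035 1.    ]
[0.     0.0893 0.0205 1.    ]
cb [0.493  0.3083 0.278 ] [0.0384 0.1573 0.0024 1.    ]
cb [0.5618 0.3035 0.278 ] [-0.0297  0.169   0.0024  1.    ]
```

Scaled: 8.7 cm / 80 = 0.1088, 2.1 cm / 80 = 0.0263.

Emit:
{"method": "servo_tool", "body": {
  "moves": [
    [0,0.0013,0,0],
    [0.0013,0.005,0,0],
    [0.0025,0.01,0,0],
    [0.0038,0.0175,0,0],
    [0.0063,0.0263,0,0],
    [0.0088,0.0363,0,0],
    [0.0113,0.0475,0,0],
    [0.0138,0.0588,0,0],
    [0.0163,0.07,0,0],
    [0.0188,0.08,0,0],
    [0.0213,0.0888,0,0],
    [0.0225,0.0963,0,0],
    [0.0238,0.1025,0,0],
    [0.025,0.1063,0,0],
    [0.0256,0.1088,0,0],
    [0.0256,0.1088,0,0],
    [0.0256,0.1088,0,0],
    [0.0256,0.1088,0,0],
    [0.0256,0.1088,0,0]
  ]
}}

```text
time: 19.45
ee_pos: [0.5132, 0.2332, 0.2807]
tcp_rot: [-179.9, 0.0, 166.2]
wrist_force: [0.5, -0.2, -4.7]
opening: 0.0106
grasp_force: 48.7
```

```bash
python3 - <<'E'
from h import *
o=get_obs();print(o["time"],o["ee_pos"],o["tcp_rot"],o["wrist_force"],o["torque"])
w=camera("wrist")[:,:,::-1];s=camera("scene")[:,:,::-1]
cv2.imwrite("pics/s10.png",s)
f=lambda im,x,y,w,h,k:cv2.resize(im[y:y+h,x:x+w],(int(w*k),int(h*k)),interpolation=cv2.INTER_CUBIC)
cv2.imwrite("pics/m10.png",np.hstack([f(w,100,60,360,360,1.1),f(s,370,160,132,132,3)]))
E
```

```text
19.45 [0.51323481 0.23321627 0.28070495] [-1.79930277e+02  1.00023179e-02  1.66227511e+02] [ 0.49642756 -0.21460759 -4.65860545] [ 0.01284396  0.01275297 -0.03150649]
```

View pics/m10.png

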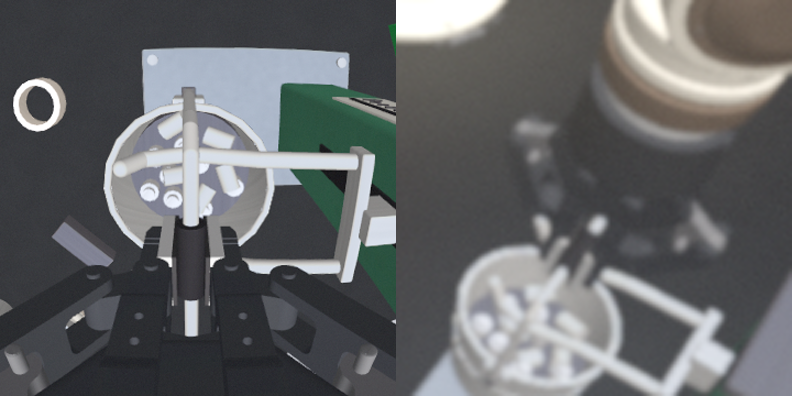

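```bash
python3 - <<'E'
from h import *
np.set_printoptions(precision=4,suppress=True)
T=toolT();I=np.linalg.inv(T)
for n,p,z in(("sl1",(190,225),.302),("sl2",(190,300),.302),("bar_up",(188,100),.302),("pr up @bar",(192,156),.26),("pr up mid",(270,159),.265),("tip",(120,168),.278),("pr lo end",(335,267),.278),("pr up end",(350,158),.278),("prlo mid",(262,267),.266)):
    q=wonz(T,(p[0]/1.1+100,p[1]/1.1+60),z);print(n,(I@np.append(q,1))[:3],q)
E
```

```text
sl1 [ 0.0159 -0.0009 -0.0213] [0.4975 0.2362 0.302 ]
sl2 [-0.021  -0.0009 -0.0213] [0.5334 0.2274 0.302 ]
bar_up [ 0.063  -0.0016 -0.0213] [0.4516 0.2467 0.302 ]
pr up @bar [ 0.0306 -0.      0.0207] [0.4835 0.2405 0.26  ]
pr up mid [0.0308 0.0366 0.0157] [0.492  0.2761 0.265 ]
tip [ 0.0306 -0.0312  0.0027] [0.476  0.2102 0.278 ]
pr lo end [-0.0234  0.0739  0.0026] [0.5535 0.2994 0.278 ]
pr up end [0.0354 0.0715 0.0026] [0.4959 0.3111 0.278 ]
prlo mid [-0.029   0.0373  0.0147] [0.5502 0.2626 0.266 ]
```

Emit:
{"method": "servo_tool", "body": {
  "moves": [
    [-0.0013,0,0,0],
    [-0.0025,0.0006,-0.0013,0],
    [-0.0025,0.0006,-0.0038,0],
    [-0.0025,0.0006,-0.0075,0],
    [-0.0025,0.0006,-0.0125,0],
    [-0.0025,0.0006,-0.0175,0],
    [-0.0025,0.0006,-0.0225,0],
    [-0.0025,0.0006,-0.0275,0],
    [-0.0025,0.0006,-0.0313,0],
    [-0.0025,0.0006,-0.035,0],
    [-0.0025,0.0006,-0.0388,0],
    [-0.0025,0.0006,-0.0413,0],
    [-0.0025,0.0006,-0.0438,0],
    [-0.0025,0.0006,-0.0438,0],
    [-0.0025,0.0006,-0.0438,0]
  ]
}}

```text
time: 20.8
ee_pos: [0.5112, 0.234, 0.2456]
tcp_rot: [-179.9, -0.0, 166.3]
wrist_force: [-1.1, 0.6, -5.0]
opening: 0.0105
grasp_force: 48.7
```

Scaled: -2.4 cm / 80 = -0.03, -1.1 cm / 80 = -0.0138.

Emit:
{"method": "servo_tool", "body": {
  "moves": [
    [0,0,-0.0013,0],
    [0,0,-0.0025,0],
    [0,0,-0.0044,0],
    [0,0,-0.0063,0],
    [0,0,-0.0088,0],
    [0,0,-0.0113,0],
    [0,0,-0.0138,0],
    [0,0,-0.0163,0],
    [0,0,-0.0188,0],
    [0,0,-0.0213,0],
    [0,0,-0.0238,0],
    [0,0,-0.0263,0],
    [0,0,-0.0288,0],
    [0,0,-0.03,0],
    [0,0,-0.03,0],
    [0,0,-0.03,0]
  ]
}}

```text
time: 22.13
ee_pos: [0.5112, 0.234, 0.2216]
tcp_rot: [-179.9, 0.0, 166.2]
wrist_force: [-0.0, 0.9, -3.5]
opening: 0.0105
grasp_force: 48.9
```

Scaled: -2.1 cm / 80 = -0.0263, -1.7 cm / 80 = -0.0213.

Emit:
{"method": "servo_tool", "body": {
  "moves": [
    [0,0,-0.0013,0],
    [0,0,-0.0025,0],
    [0,0,-0.0044,0],
    [0,0,-0.0063,0],
    [0,0,-0.0088,0],
    [0,0,-0.0113,0],
    [0,0,-0.0138,0],
    [0,0,-0.0163,0],
    [0,0,-0.0188,0],
    [0,0,-0.0213,0],
    [0,0,-0.0238,0],
    [0,0,-0.025,0],
    [0,0,-0.0263,0],
    [0,0,-0.0263,0],
    [0,0,-0.0263,0],
    [0,0,-0.0263,0]
  ]
}}

```text
time: 23.47
ee_pos: [0.5113, 0.234, 0.2007]
tcp_rot: [-179.9, 0.0, 166.2]
wrist_force: [0.1, -0.0, -1.2]
opening: 0.0107
grasp_force: 49.1
```

Emit:
{"method": "servo_tool", "body": {
  "moves": [
    [0,0,0,0]
  ]
}}

```text
time: 23.55
ee_pos: [0.5113, 0.234, 0.2007]
tcp_rot: [-179.9, 0.0, 166.2]
wrist_force: [0.9, -0.8, -1.5]
opening: 0.01
grasp_force: 49.1
```

Emit:
{"method": "servo_tool", "body": {
  "moves": [
    [0,0,0,0]
  ]
}}

```text
time: 23.63
ee_pos: [0.5113, 0.234, 0.2007]
tcp_rot: [-179.9, 0.0, 166.2]
wrist_force: [-0.1, -1.6, -1.4]
opening: 0.0105
grasp_force: 49.1
```

Emit:
{"method": "servo_tool", "body": {
  "moves": [
    [0,0,-0.0013,0],
    [0,0,-0.0025,0],
    [0,0,-0.0044,0],
    [0,0,-0.0063,0],
    [0,0,-0.0081,0],
    [0,0,-0.01,0],
    [0,0,-0.0113,0],
    [0,0,-0.0125,0],
    [0,0,-0.0138,0],
    [0,0,-0.0138,0],
    [0,0,-0.0138,0],
    [0,0,-0.0138,0]
  ]
}}

```text
time: 24.63
ee_pos: [0.5112, 0.234, 0.1897]
tcp_rot: [-179.9, 0.0, 166.2]
wrist_force: [0.0, -0.2, -0.5]
opening: 0.0106
grasp_force: 49.2
```

Emit:
{"method": "servo_tool", "body": {
  "moves": [
    [0,0,0,0]
  ]
}}

```text
time: 24.72
ee_pos: [0.5112, 0.234, 0.1897]
tcp_rot: [-179.9, 0.0, 166.2]
wrist_force: [0.3, 1.1, 0.2]
opening: 0.0101
grasp_force: 49.2
```

Emit:
{"method": "servo_tool", "body": {
  "moves": [
    [0,0,0,0]
  ]
}}

```text
time: 24.8
ee_pos: [0.5113, 0.234, 0.1897]
tcp_rot: [-179.9, 0.0, 166.2]
wrist_force: [0.1, -0.1, 0.7]
opening: 0.0101
grasp_force: 49.2
```

Emit:
{"method": "servo_tool", "body": {
  "moves": [
    [0,0,0,0]
  ]
}}

```text
time: 24.88
ee_pos: [0.5112, 0.234, 0.1896]
tcp_rot: [-179.9, 0.0, 166.2]
wrist_force: [0.2, 0.4, -0.3]
opening: 0.0106
grasp_force: 49.2
```

Emit:
{"method": "servo_tool", "body": {
  "moves": [
    [0,0,0,0]
  ]
}}

```text
time: 24.97
ee_pos: [0.5113, 0.234, 0.1897]
tcp_rot: [-179.9, 0.0, 166.2]
wrist_force: [0.3, 0.1, 0.2]
opening: 0.0105
grasp_force: 49.2
```

Emit:
{"method": "servo_tool", "body": {
  "moves": [
    [0,0,0,0]
  ]
}}

```text
time: 25.05
ee_pos: [0.5112, 0.234, 0.1896]
tcp_rot: [-179.9, 0.0, 166.2]
wrist_force: [0.5, 0.9, -0.3]
opening: 0.0103
grasp_force: 49.2
```

Scaled: -0.1 cm / 80 = -0.0013, -0.05 cm / 80 = -0.0006.

Emit:
{"method": "servo_tool", "body": {
  "moves": [
    [0,0,-0.0006,0],
    [0,0,-0.0013,0],
    [0,0,-0.0013,0],
    [0,0,-0.0013,0],
    [0,0,-0.0013,0]
  ],
  "force": 20
}}

```text
time: 25.47
ee_pos: [0.5112, 0.234, 0.1886]
tcp_rot: [-179.9, -0.0, 166.2]
wrist_force: [0.4, 0.2, -0.1]
opening: 0.0104
grasp_force: 49.2
```

Emit:
{"method": "servo_tool", "body": {
  "moves": [
    [0,0,0,0],
    [0,0,0,0],
    [0,0,0,0]
  ],
  "claw": 0.8
}}

```text
time: 25.72
ee_pos: [0.5112, 0.234, 0.1886]
tcp_rot: [-179.9, -0.0, 166.2]
wrist_force: [-0.5, 0.5, 0.4]
opening: 0.0172
grasp_force: 0.0
```

Emit:
{"method": "servo_tool", "body": {
  "moves": [
    [0,0,0,0],
    [0,0,0,0],
    [0,0,0,0],
    [0,0,0,0]
  ],
  "claw": 0.6
}}

```text
time: 26.05
ee_pos: [0.5112, 0.234, 0.1886]
tcp_rot: [-179.9, 0.0, 166.3]
wrist_force: [1.0, -0.1, -0.2]
opening: 0.0345
grasp_force: 0.0
```

```bash
python3 - <<'E'
from h import *
o=get_obs();print(o["time"],o["ee_pos"],o["wrist_force"])
w=camera("wrist")[:,:,::-1];s=camera("scene")[:,:,::-1]
cv2.imwrite("pics/w11.png",w)
f=lambda im,x,y,w,h,k:cv2.resize(im[y:y+h,x:x+w],(int(w*k),int(h*k)),interpolation=cv2.INTER_CUBIC)
cv2.imwrite("pics/m11.png",np.hstack([f(w,100,60,360,360,1.1),f(s,370,160,132,132,3)]))
E
```

```text
26.05 [0.51122473 0.23399525 0.18858056] [ 0.97702074 -0.05027627 -0.16433517]
```

View pics/m11.png

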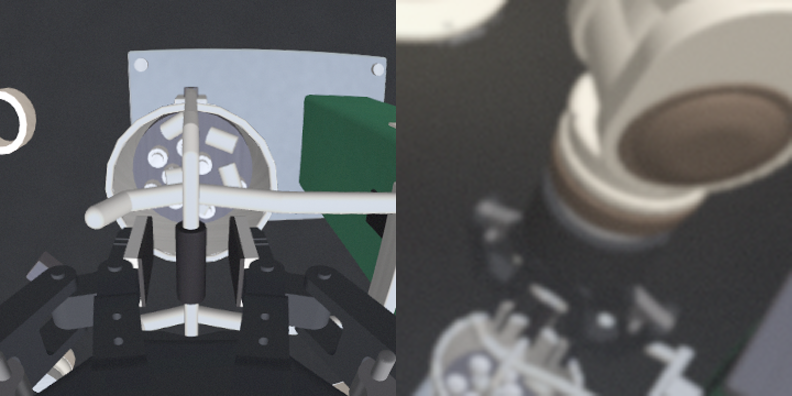

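The bar (column 190) lies across both prongs, the open fingers stand clear of the sleeve on both sides, and the wrist force is near zero. I'll rise straight up.

Scaled: -18 cm / 80 = -0.225, -17 cm / 80 = -0.2125.

Emit:
{"method": "servo_tool", "body": {
  "moves": [
    [0,0,0.0025,0],
    [0,0,0.0075,0],
    [0,0,0.015,0],
    [0,0,0.025,0],
    [0,0,0.0375,0],
    [0,0,0.05,0],
    [0,0,0.0625,0],
    [0,0,0.0813,0],
    [0,0,0.1,0],
    [0,0,0.125,0],
    [0,0,0.15,0],
    [0,0,0.175,0],
    [0,0,0.1875,0],
    [-0.0188,-0.025,0.1875,0],
    [-0.0375,-0.0625,0.1875,0],
    [-0.0625,-0.1,0.1875,0],
    [-0.0875,-0.1375,0.1875,0],
    [-0.1125,-0.175,0.1875,0],
    [-0.1375,-0.2125,0.1875,0],
    [-0.15,-0.225,0.1875,0]
  ]
}}

```text
time: 27.82
ee_pos: [0.389, 0.0516, 0.3404]
tcp_rot: [-179.9, 0.1, 166.2]
wrist_force: [-0.8, -1.1, 0.7]
opening: 0.0339
grasp_force: 0.0
```

Emit:
{"method": "servo_tool", "body": {
  "moves": [
    [-0.0125,-0.0375,0,0],
    [-0.025,-0.075,0,0],
    [-0.0375,-0.1125,0,0],
    [-0.05,-0.15,0,0],
    [-0.0625,-0.1875,0,0],
    [-0.0625,-0.225,0,0],
    [-0.0625,-0.25,0,0],
    [-0.0625,-0.25,0,0],
    [-0.0625,-0.25,0,0],
    [-0.0625,-0.25,0,0],
    [-0.0625,-0.25,0,0],
    [-0.0625,-0.25,0,0],
    [-0.0625,-0.25,0,0],
    [-0.0625,-0.25,0,0],
    [-0.0625,-0.25,0,0],
    [-0.0625,-0.25,0,0],
    [-0.0625,-0.25,0,0],
    [-0.0625,-0.25,0,0],
    [-0.0625,-0.25,0,0],
    [-0.0625,-0.25,0,0]
  ]
}}

```text
time: 29.48
ee_pos: [0.3412, -0.146, 0.3386]
tcp_rot: [-179.9, 0.0, 166.2]
wrist_force: [0.1, 0.1, -0.2]
opening: 0.0344
grasp_force: 0.0
```

```bash
python3 - <<'E'
from h import *
o=get_obs();print(o["time"],o["ee_pos"])
s=camera("scene")[:,:,::-1].astype(int);t=camera("top")[:,:,::-1].astype(int)
for i in range(6): s2=camera("scene")[:,:,::-1].astype(int);t2=camera("top")[:,:,::-1].astype(int); print("motion",abs(s2-s)[220:350,350:500].max(),abs(t2-t)[150:260,80:220].max())
f=lambda im,x,y,w,h,k:cv2.resize(im[y:y+h,x:x+w].astype(np.uint8),(int(w*k),int(h*k)),interpolation=cv2.INTER_CUBIC)
cv2.imwrite("pics/m12.png",np.hstack([f(s2,360,190,200,200,2),f(t2,80,100,200,200,2)]))
E
```

```text
29.4833 [ 0.34123285 -0.14602562  0.33859325]
motion 7 4
motion 7 4
motion 7 5
motion 7 4
motion 7 5
motion 7 4
```

View pics/m12.png

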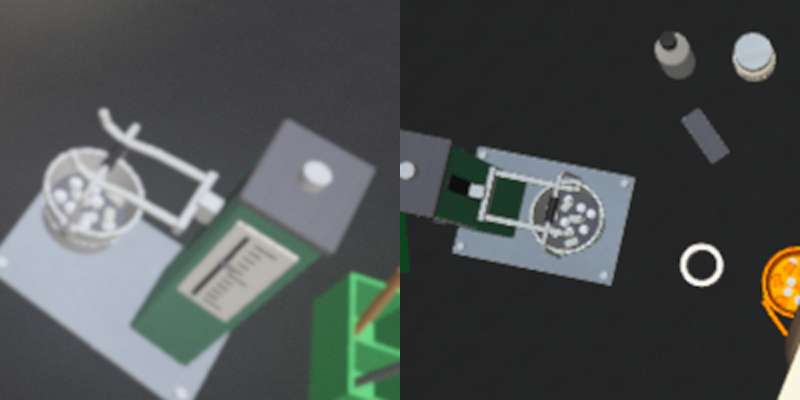

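The pail hangs from both prongs and does not move between frames. The arm is clear and the other things are where they were. Handing in.

```bash
python3 -c "
from workcell import *
print(job_done())"
```

```text
the job is handed in; nothing more can be done
None
```

The steel pail hangs still by its bail across both prongs of the scale's fork and the job is handed in after about 30 s, though while I raised the bail the pail slid roughly 5 mm, was lifted a few millimetres, set back down and briefly pressed with about 15 N before it stood upright.

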